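# Load a bushing into the spring feed track

## Robot

A 6-joint arm with a two-finger parallel gripper is mounted at the origin on a cart in front of the work surface, level with it; the furniture and walls round the work are solid. World frame = base frame: x ahead of the robot, y to its left, z up, the work surface at z = 0. Lengths are in m, angles in rad, forces in N, time in s.
With the tool pointing down it reaches from about 0.275 to 1 m from the base axis. Payload 8.4 kg.
Tool frame: the origin (TCP) lies midway between the tips of the shut fingers; the grasp point (between the pads) lies 19 mm behind it; z points along the fingers, y is the direction in which the jaws open and shut (so a half turn about z gives the same grasp; the last joint's range is limited). The gripper opens to 85 mm and grips with 20 to 120 N. Pads are 22 mm wide; open, the fingers measure 114 mm over their backs; the gripper's body (76 mm by 85 mm) begins 54 mm behind the grasp point. The pads swing forward as they close: fully open they stand 13 mm farther back than shut.
Start: joints at [1.1, 0.353, 1.633, -0, 1.155, -0.002], TCP at [0.282, 0.558, 0.231] pointing down, gripper open.
Joint ranges: [-2.63, 2.63], [-0.92, 2.1], [0.06, 2.66], [-1.3, 4.44], [0, 2.69], [-3.02, 3.02]. Speed limits (rad/s): [2.22, 2.22, 2.79, 3.14, 3.14, 3.14].

## Interface

Orientations are given as a 3x3 rotation matrix whose columns are the frame's x, y, z axes.
In Python, from rig import env gives the robot as it stands.
- The arm moves only by the tool apply_moves, never from a script. Its argument "steps" is a list of rows, each a list of 6 numbers: the shift along the world's x, y, z in mm, then the turn, a rotation vector about the world's x, y, z in rad. In form: [[x, y, z, rx, ry, rz], ...]. A call has 1 to 20 rows; each row is the pose to reach, as a shift and turn from the pose commanded when the call began; what a row does not reach only later rows make up. A row lasts 1/12 s, in which the tool goes at most 41.7 mm and 7.16 degrees, less where a joint would pass 70% of its speed; a pose out of reach is approached as far as the arm can. A call with a gripper value outside its range is refused whole. "jaw" is the finger opening in mm, from 0 to 85.4, set as the call begins (left out, the last holds). The fingers move at their own pace and stop on an object; "squeeze" is the grip in N (left out, the last holds). Time passes only in rows, so rows that repeat a pose let the fingers close. It gives the time, the measured TCP pose, the force and the opening at its end, in the units of the state.
- env.observe(): the state, without advancing time (a new reading comes with each control period).
- env.get_image(name): name is "side" or "top"; returns a dict with "image" (400x640x3 uint8, red, green, blue), "z_map" (400x640 float32, m along the optical axis (not along the pixel's ray), 0 where there is no reading), "vertical_fov" (degrees; the focal length in pixels is half the picture's height over the tangent of half this angle, whatever the lens; pixels are square), "cx", "cy" (the principal point, pixels), "rvec" (rotation vector, rad) and "tvec" (3), from world to camera coordinates, as OpenCV has them. Camera axes: x right, y down, z forward; pixel columns grow to the right and rows downward; lengths in m; the calibration is good to about 2 mm. A picture is of the moment at which its call begins.
- env.finish_job(): hands the job in, once; it reports no verdict.
The state is a dict: "t": time; "q": joint angles; "dq": joint speeds; "effort": joint torques, N m; "tcp_pos": TCP position; "ee_rot": TCP orientation; "ft_force": force on the tool from outside, world axes, zero at the start; "moment": the same for the moment, N m; "grip_width": finger opening in m.
Only numpy, scipy, OpenCV 4.12 (cv2) and the standard library are available. Lean on these libraries where they do the work, as an engineer would, in place of code of your own. Each camera call takes 0.05 s, during which the arm holds its last target. There are 200 camera calls.

## Task

Add the steel bushing that stands by itself left of the spring feed track to that track, behind the one already in it: draw the follower back by its upright post until its catch holds it, let go of it, lower the bushing upright into the gap, then press the catch's tail plate down so that the follower closes on the row. The catch can be clamped anywhere along the rear of the track and a rubber buffer comes right behind it, so feel for the end of the pull: never press the buffer in more than a few millimetres or strain the tail plate. Do not drop the bushing in from a height, and leave the other things on the bench where they are.

Things in the scene. Friction and masses are not known exactly. Their poses are not given: they have to be found in the camera images.
- rail: Feed track fixed to the bench: base plate 90 x 318 mm, floor 8 mm above the bench, two walls along y 56 mm apart inside, tops 43 mm high. Origin at the underside on the centre line; x across, +y = the way the follower is pulled. End stop's inner face at y = -145 mm (58 mm high); bushings stand in a row from it (a second one's axis at y = -67 mm), then the follower, then the catch.
- follower (a joint): Draw-back of the follower, m: 0 = resting on one bushing, 0.052 on two. A spring drives it to the stop (5 N at 0, 8 N at 0.075, plus 1.5 N damping at 30 mm/s). The catch takes it somewhere between 0.060 and 0.085, unknown beforehand; the buffer is met 1 to 2 mm later. Over the last 18 mm before the catch drops in, the catch's ramp adds up to 5 N.
- post (a point): Grip centre, 108 mm above the bench, of the follower's upright round steel post, 14 mm in diameter, free from 60 to 128 mm above the bench; moves with the follower. It stands 26 mm behind the follower's flat face (52 mm wide, top 60 mm high).
- buffer (a joint): How far the rubber buffer behind the catch is pressed in by the follower, m; 0 = free. 3.5 N per mm; more than 4.5 mm (about 16 N from the buffer, on top of the spring's 8 N) harms it.
- trip_point (a point): Where to press: point fixed on the track's centre line, on the upper face of the catch's steel tail plate (24 mm wide, top 54 mm above the bench at rest; it reaches at least 12 mm along the track either way from here, wherever the catch is clamped). Pressed down 9 to 20 mm with 2 to 7 N it frees the follower; let go, it swings up again.
- latch (a joint): Angle of the hinged catch, rad; 0 = at rest (nose down), 0.6 = tail plate fully down against its stop; the follower comes free at about 0.3. While the follower passes under the catch it lifts it by itself to about 0.3.
- loaded_center (a point): Centre, half-way up, of the bushing already in the track: steel tube 52 mm outside diameter, about 41 mm bore, 75 mm tall, 0.18 kg, standing upright against the end stop.
- spare_center (a point): Centre, half-way up, of the bushing to be loaded, standing upright by itself on the bench to the left of the track: same as the other, 52 mm diameter, 75 mm tall, about 0.18 kg. z is its axis.
- marker: Bystander: paint marker lying along the near side of the track, 14 x 136 mm. Origin at the underside centre.
- micrometer: Bystander: micrometer lying flat, 49 x 131 x 19 mm, at the back right. Origin at the underside centre.

How it is judged:
On the way, in this order (a step that is already met when the one before it is completed fails the run):
1. the follower is caught: held back by at least 56 mm with the gripper off it (value of joint follower above 0.056 m and contact force between the fingers and follower below 0.2 N and value of joint latch below 0.1 rad and velocity of joint follower between -0.01 and 0.01 m/s), for 0.3 s.
2. the spare bushing stands upright on the track floor between the first bushing and the follower, which is still caught back (x of spare_center in the frame of rail between -0.005 and 0.005 m and z of spare_center in the frame of rail between 0.042 and 0.049 m and y of spare_center in the frame of rail between -0.075 and -0.03 m and angle between spare_center's own z axis and vertical below 0.08 rad and value of joint follower above 0.056 m), for 0.2 s.
At the end, for the whole second after the job is handed in: Both bushings stand upright (0.08 rad) on the track floor and centre line (5 mm), the first at the stop (6 mm), the spare right behind it (axis 60 to 73 mm before the track origin); the follower is closed on them (0.046 to 0.056 m), all at rest (x of loaded_center in the frame of rail between -0.005 and 0.005 m and z of loaded_center in the frame of rail between 0.042 and 0.049 m and y of loaded_center in the frame of rail between -0.124 and -0.112 m and angle between each of loaded_center, spare_center's own z axis and vertical below 0.08 rad and x of spare_center in the frame of rail between -0.005 and 0.005 m and z of spare_center in the frame of rail between 0.042 and 0.049 m and y of spare_center in the frame of rail between -0.073 and -0.06 m and value of joint follower between 0.046 and 0.056 m and linear speed of spare below 0.02 m/s and angular speed of spare below 0.2 rad/s); the robot touches nothing.
It fails at once if the rubber buffer is pressed in more than 4.5 mm (value of joint buffer above 0.0045 m).
It fails at once if the fingers press the hinged catch with more than 25 N (contact force between the fingers and latch above 25 N).
It fails at once if the bushing is dropped into the track (faster than 0.7 m/s, from some 25 mm or more) (distance between spare_center and loaded below 0.14 m and z of spare_center in the frame of rail below 0.1 m and linear speed of spare above 0.7 m/s).
It fails at once if a bystander is shifted by more than 25 mm (distance of any of marker, micrometer from where it was at the start of the episode above 0.025 m).
It also fails if it takes over 69 s, if anything falls off the work surface, if the arm or the gripper's body presses on something with over 40 N, if the wrist force passes 120 N, or if a joint passes its speed limit or range.

## Working session

There is one attempt and no reset: what is moved stays moved. The work goes in short steps, Python scripts to look and compute and a tool call to move; the robot and the scene stay as the last step left them, time stands still between calls to the robot, and variables do not carry over. Pictures are saved under pics/ and viewed, about 8 in all and at most 12, crops included, and the job is handed in when it is done.

Besides the shell and the picture viewer there is one more tool, called after "Request:" by a JSON object that holds its "method" and its "body", one argument or row to a line. apply_moves: Moves the arm, as the interface text tells. Its arguments: {"type":"object","properties":{"steps":{"type":"array"},"jaw":{"type":"number"},"squeeze":{"type":"number"}},"required":["steps"]}

```bash
mkdir -p pics
cat > h.py <<'E'
import numpy as np, cv2
from rig import env
def grab(n):
    d=env.get_image(n); d['f']=200/np.tan(np.radians(d['vertical_fov'])/2)
    d['R']=cv2.Rodrigues(np.array(d['rvec'],float))[0]; d['t']=np.array(d['tvec'],float).ravel(); return d
def cloud(d):
    v,u=np.mgrid[:400,:640]; z=d['z_map']
    c=np.stack([(u-d['cx'])/d['f']*z,(v-d['cy'])/d['f']*z,z],-1)
    P=(c-d['t'])@d['R']; P[z==0]=np.nan; return P
def save(n,im): cv2.imwrite('pics/'+n+'.png',cv2.cvtColor(np.ascontiguousarray(im),cv2.COLOR_RGB2BGR))
E
python3 - <<'E'
from h import *
a=grab('top');b=grab('side')
save('a',np.vstack([a['image'],b['image']])[:, :][::1] if 0 else cv2.resize(np.vstack([a['image'],b['image']]),(480,600)))
np.savez('a.npz',top=cloud(a),side=cloud(b),ti=a['image'],si=b['image'])
save('top',a['image'])
for d in(a,b): print(-d['R'].T@d['t'],d['R'],d['f'])
print(env.observe())
E
```

```text
[0.50981168 0.04566959 1.13256793] [[ 0.01219809 -0.99982291 -0.01433048]
 [-0.99629517 -0.01093242 -0.08530195]
 [ 0.08513018  0.01531791 -0.99625208]] 445.4147270898916
[ 0.25847818 -0.53424513  0.92748898] [[ 0.86556072 -0.50079121 -0.00357669]
 [-0.39840571 -0.68423653 -0.61081361]
 [ 0.30344279  0.53012124 -0.79176634]] 450.0830343502688
{'t': 0.1, 'q': array([ 1.09957294e+00,  3.53587440e-01,  1.63408290e+00,  2.72224130e-05,
        1.15518208e+00, -2.40582375e-03]), 'dq': array([ 0.00093631, -0.00013337, -0.00204391,  0.00146041, -0.00125449,
        0.00112199]), 'effort': array([-9.72600574e-04, -6.06353331e+01, -3.42822182e+01, -7.42198017e-05,
        4.03565631e-03,  4.76453479e-06]), 'tcp_pos': array([0.28219271, 0.55717855, 0.23062151]), 'ee_rot': array([[-8.92098192e-01,  4.51841192e-01, -5.94093650e-04],
       [ 4.51841582e-01,  8.92097500e-01, -1.11115966e-03],
       [ 2.79217554e-05, -1.25969974e-03, -9.99999206e-01]]), 'ft_force': array([0.04548958, 0.35136723, 0.16029051]), 'moment': array([-0.00962997,  0.03872483,  0.00783786]), 'grip_width': 0.08528429374542806}
```

View pics/top.png

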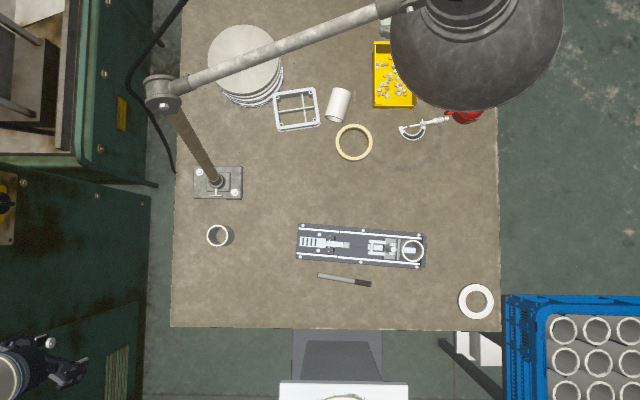

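View pics/a.png

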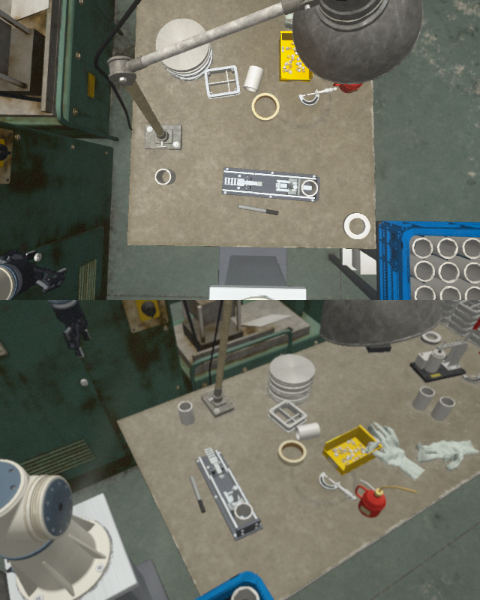

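The top view shows the rail at about (360,245), with the stop and loaded bushing on its right. The spare bushing is at (218,236) and the marker at (345,279). The lamp is well clear of the work.

Run:
```python
from h import *
z=np.load('a.npz');P=z['top'];im=z['ti']
c=im[212:296,285:440]; save('c',cv2.resize(c,None,fx=5,fy=5,interpolation=cv2.INTER_CUBIC))
def rep(n,m): 
    q=P[m]; print(n,len(q),np.nanmedian(q,0),np.nanmin(q,0),np.nanmax(q,0))
v,u=np.mgrid[:400,:640]
# spare: top ring
box=(u>195)&(u<245)&(v>215)&(v<260)
m=box&(abs(P[...,2]-.075)<.006); q=P[m][:,:2].astype(np.float32); print('spare',cv2.minEnclosingCircle(q),len(q),P[m][:,2].mean())
box=(u>285)&(u<440)&(v>212)&(v<280)
m=box&(abs(P[...,2]-.083)<.006)&(P[...,1]<-.05); q=P[m][:,:2].astype(np.float32); print('loaded',cv2.minEnclosingCircle(q),len(q))
m=box&(P[...,2]>.1); rep('post',m); print(P[m])
m=box&(P[...,2]>.005)&(P[...,2]<.055); q=P[m][:,:2].astype(np.float32); print('rail',cv2.minAreaRect(q))
m=box&(abs(P[...,2]-.043)<.004); q=P[m][:,:2].astype(np.float32); print('walls',cv2.minAreaRect(q))
rep('z',box&(P[...,2]>.05))
```

```text
spare ((0.5131945610046387, 0.30598723888397217), 0.02656521648168564) 152 0.07381920111677244
loaded ((0.4822359085083008, -0.138686865568161), 0.04182494059205055) 152
post 41 [ 0.48645326 -0.10239547  0.12635572] [ 0.47976416 -0.10986719  0.10374732] [ 0.49309049 -0.09664104  0.13124737]
[[ 0.49278477 -0.10127983  0.108033  ]
 [ 0.49299625 -0.10195063  0.11906794]
 [ 0.49309049 -0.10361339  0.12306207]
 [ 0.49057967 -0.09829175  0.11304214]
 [ 0.49086526 -0.09859947  0.12670017]
 [ 0.49086822 -0.10102903  0.12537226]
 [ 0.49091896 -0.10308877  0.12658428]
 [ 0.49103299 -0.10463589  0.13117466]
 [ 0.49091929 -0.10801282  0.12361719]
 [ 0.48813955 -0.09702695  0.10581732]
 [ 0.48844541 -0.09745212  0.11897056]
 [ 0.48865865 -0.09844467  0.12775915]
 [ 0.48865961 -0.10086526  0.12647374]
 [ 0.48878785 -0.10239547  0.13124737]
 [ 0.48872284 -0.10528571  0.12681742]
 [ 0.48873582 -0.10762994  0.1261005 ]
 [ 0.48876374 -0.10986719  0.12609558]
 [ 0.48581683 -0.09731252  0.10374732]
 [ 0.48633357 -0.09664104  0.12469697]
 [ 0.48640029 -0.09864304  0.12635572]
 [ 0.48645326 -0.10072316  0
[... 434 characters left out ...]
7405]
 [ 0.4843169  -0.10979345  0.12650755]
 [ 0.48130725 -0.09950734  0.10436123]
 [ 0.48192277 -0.09875339  0.12554561]
 [ 0.48205181 -0.10045978  0.12918912]
 [ 0.48203771 -0.10291452  0.12766091]
 [ 0.48206617 -0.105145    0.12767122]
 [ 0.48210923 -0.10729467  0.12821094]
 [ 0.47976416 -0.10315988  0.12597599]
 [ 0.47984282 -0.10514174  0.12766508]]
rail ((0.47825971245765686, -0.04793715476989746), (0.3610193431377411, 0.1448054313659668), 89.11407470703125)
walls ((0.48922520875930786, -0.06726355850696564), (0.23283949494361877, 0.06999281048774719), 85.1613998413086)
z 855 [ 0.49256728 -0.12099879  0.05655788] [ 0.44525687 -0.19317103  0.05005645] [0.5168424  0.11223327 0.13124737]
```

View pics/c.png

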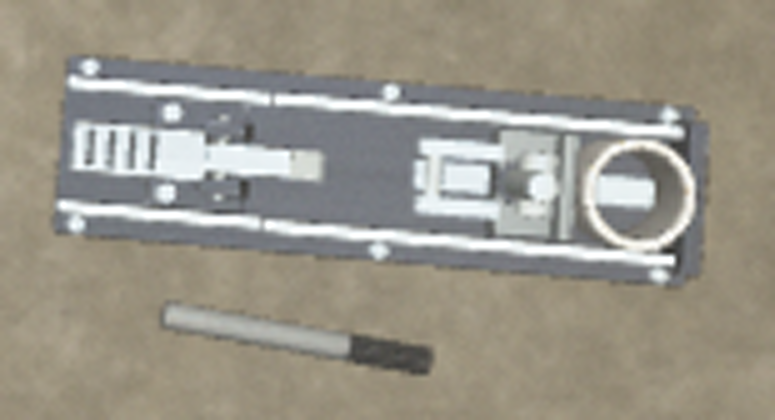

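Run:
```python
from h import *
d=grab('top')
def at(cx,cy,z):
    u=285+(cx+.5)/5-.5; v=212+(cy+.5)/5-.5
    r=d['R'].T@np.array([(u-d['cx'])/d['f'],(v-d['cy'])/d['f'],1]); o=-d['R'].T@d['t']
    return o+r*(z-o[2])/r[2]
n0,n1,f0,f1=at(58,205,.043),at(673,261,.043),at(70,82,.043),at(683,132,.043)
ax=(n0-n1)/np.linalg.norm(n0-n1)+(f0-f1)/np.linalg.norm(f0-f1); ax/=np.linalg.norm(ax)
print('wall ends',n0,n1,f0,f1,'axis',ax, np.arctan2(-ax[0],ax[1]))
b=at(638,195,.083);print('bush',b)
print('post',at(543,184,.128))
print('base corners far-left, near-left, far-right,near-right',*[at(x,y,.008) for x,y in((67,58),(55,233),(708,120),(692,285))])
c0=(n0+n1+f0+f1)/4; print(c0)
perp=np.array([ax[1],-ax[0],0])
for x,y in((75,145),(165,155),(205,158),(230,158),(310,165),(420,180)): print(x,at(x,y,.054), (at(x,y,.054)-b)@ax-.118, (at(x,y,.054)-b)@perp)
P=np.load('a.npz')['top']
q=P.reshape(-1,3);q=q[~np.isnan(q[:,0])]
s=(q-b)@ax-.118; p=(q-b)@perp
# note z has no effect as ax,perp horizontal
for y in np.arange(-.17,.17,.006):
    m=(abs(s-y)<.003)&(abs(p)<.006); print(round(y,3),len(q[m]),np.round(np.sort(q[m][:,2])[::3],3))
```

```text
wall ends [0.47286393 0.11949924 0.043     ] [ 0.44973508 -0.17858193  0.043     ] [0.53265814 0.11463426 0.043     ] [ 0.51195317 -0.18384103  0.043     ] axis [0.07328197 0.99731126 0.        ] -0.07334772406566699
bush [ 0.48229658 -0.15425665  0.083     ]
post [ 0.48783515 -0.10332064  0.128     ]
base corners far-left, near-left, far-right,near-right [0.54546899 0.1185634  0.008     ] [0.45770578 0.12314213 0.008     ] [ 0.51817328 -0.20375745  0.008     ] [ 0.43606286 -0.19514976  0.008     ]
[ 0.49180258 -0.03207236  0.043     ]
75 [0.50210825 0.11102648 0.054     ] 0.14802169165851142 0.0003179345042765602
165 [0.49784109 0.06752301 0.054     ] 0.10432248797483298 -0.0007497416848692408
205 [0.49664006 0.04822263 0.054     ] 0.08498598765449705 -0.000533163686106101
230 [0.49678914 0.03617635 0.054     ] 0.0729830239564207 0.0004982816228280588
310 [ 0.49391086 -0.00236988  0.054     ] 0.03432950477542013 0.0004524901447018119
420 [ 0.48738917 -0.05528069  0.054     ] -0.018916966612932573 -0.0021742570212046736
-0.17 9 [-0.003 -0.002  0.   ]
-0.164 0 []
-0.158 0 []
-0.152 11
[... 1335 characters left out ...]
052 0.054]
0.058 12 [0.049 0.05  0.052 0.053]
0.064 12 [0.046 0.051 0.052 0.053]
0.07 13 [0.048 0.051 0.052 0.053 0.056]
0.076 11 [0.047 0.052 0.053 0.055]
0.082 14 [0.048 0.049 0.051 0.053 0.054]
0.088 11 [0.051 0.053 0.054 0.056]
0.094 14 [0.05  0.053 0.054 0.055 0.057]
0.1 11 [0.05  0.052 0.054 0.054]
0.106 15 [0.05  0.052 0.054 0.055 0.056]
0.112 9 [0.052 0.053 0.055]
0.118 14 [0.05  0.053 0.054 0.055 0.057]
0.124 10 [0.051 0.052 0.055 0.057]
0.13 15 [0.052 0.052 0.053 0.055 0.056]
0.136 10 [0.051 0.052 0.054 0.056]
0.142 15 [0.05  0.053 0.055 0.056 0.057]
0.148 5 [0.053 0.055]
0.154 10 [0.003 0.007 0.008 0.009]
0.16 12 [-0.003 -0.     0.001  0.006]
0.166 11 [-0.003 -0.002  0.001  0.003]
```

Request:
{"method": "apply_moves", "body": {
  "steps": [
    [205,-661,0,0,0,0.395],
    [205,-661,0,0,0,0.395],
    [205,-661,0,0,0,0.395],
    [205,-661,0,0,0,0.395],
    [205,-661,0,0,0,0.395],
    [205,-661,0,0,0,0.395],
    [205,-661,0,0,0,0.395],
    [205,-661,0,0,0,0.395],
    [205,-661,0,0,0,0.395],
    [205,-661,0,0,0,0.395],
    [205,-661,0,0,0,0.395],
    [205,-661,0,0,0,0.395],
    [205,-661,0,0,0,0.395],
    [205,-661,0,0,0,0.395],
    [205,-661,0,0,0,0.395],
    [205,-661,0,0,0,0.395],
    [205,-661,0,0,0,0.395],
    [205,-661,0,0,0,0.395],
    [205,-661,0,0,0,0.395],
    [205,-661,0,0,0,0.395]
  ],
  "jaw": 60
}}

```text
t: 1.82
tcp_pos: [0.4868, -0.103, 0.2309]
ee_rot: [[-0.997, 0.074, -0.001], [0.074, 0.997, 0.001], [0.001, 0.001, -1.0]]
ft_force: [-1.2, 0.1, 0.5]
grip_width: 0.0596
```

Run:
```python
from h import *
o=env.observe(); print({k:o[k] for k in('t','q','tcp_pos','ee_rot','ft_force','grip_width')})
```

```text
{'t': 1.8167, 'q': array([-2.11815001e-01,  1.54781831e-01,  1.89973446e+00,  4.15513729e-04,
        1.08819405e+00, -1.70830405e+00]), 'tcp_pos': array([ 0.4868018 , -0.10301886,  0.2309335 ]), 'ee_rot': array([[-9.97225598e-01,  7.44316854e-02, -1.01529738e-03],
       [ 7.44311084e-02,  9.97225981e-01,  5.94801979e-04],
       [ 1.05675304e-03,  5.17582050e-04, -9.99999308e-01]]), 'ft_force': array([-1.15651101,  0.06761686,  0.47356971]), 'grip_width': 0.05958591548657256}
```

Request:
{"method": "apply_moves", "body": {
  "steps": [
    [0,-1,-30,0,0,0],
    [0,-1,-60,0,0,0],
    [0,-1,-90,0,0,0],
    [0,-1,-115,0,0,0],
    [0,-1,-130,0,0,0],
    [0,-1,-139,0,0,0],
    [0,-1,-139,0,0,0]
  ]
}}

```text
t: 2.4
tcp_pos: [0.486, -0.103, 0.0908]
ee_rot: [[-0.997, 0.072, -0.003], [0.072, 0.997, 0.001], [0.003, 0.001, -1.0]]
ft_force: [-0.4, 0.2, -0.1]
grip_width: 0.0598
```

Run:
```python
from h import *
b=grab('side'); d=b
p=d['R']@np.array([.487,-.104,.10])+d['t']; u=int(d['cx']+d['f']*p[0]/p[2]); v=int(d['cy']+d['f']*p[1]/p[2]); print(u,v)
save('d',cv2.resize(b['image'][max(0,v-70):v+70,u-90:u+90],None,fx=4,fy=4,interpolation=cv2.INTER_CUBIC))
```

```text
314 255
```

View pics/d.png

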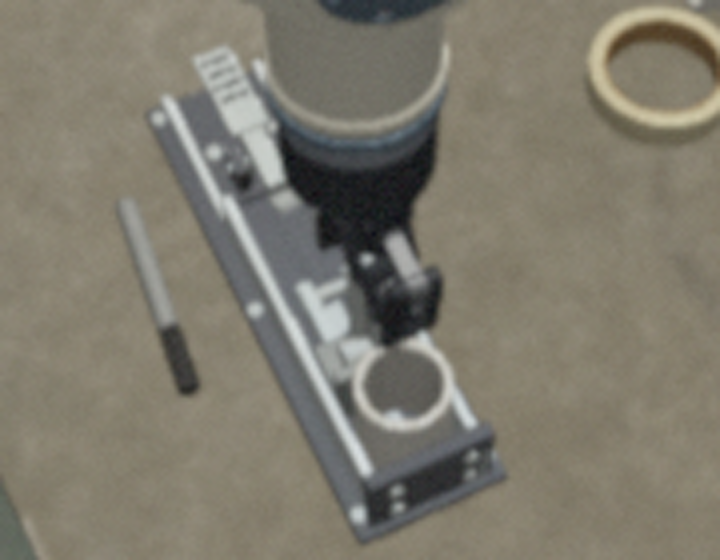

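The side crop shows the gripper above the follower, with its front finger clear over the bushing at (400,385). I'll close on the post.

Request:
{"method": "apply_moves", "body": {
  "steps": [
    [0,0,0,0,0,0],
    [0,0,0,0,0,0],
    [0,0,0,0,0,0],
    [0,0,0,0,0,0],
    [0,0,0,0,0,0],
    [0,0,0,0,0,0]
  ],
  "jaw": 8,
  "squeeze": 40
}}

```text
t: 2.95
tcp_pos: [0.4881, -0.1041, 0.0933]
ee_rot: [[-0.997, 0.074, 0.002], [0.074, 0.997, 0.001], [-0.002, 0.001, -1.0]]
ft_force: [-0.3, 5.2, 6.9]
grip_width: 0.0126
```

Request:
{"method": "apply_moves", "body": {
  "steps": [
    [0.2,3,0,0,0,0],
    [0.4,6,0,0,0,0],
    [0.7,9,0,0,0,0],
    [0.9,12,0,0,0,0],
    [1.1,15,0,0,0,0],
    [1.3,18,0,0,0,0],
    [1.5,21,0,0,0,0],
    [1.8,24,0,0,0,0],
    [2.0,27,0,0,0,0],
    [2.2,30,0,0,0,0],
    [2.4,33,0,0,0,0],
    [2.6,36,0,0,0,0],
    [2.9,39,0,0,0,0],
    [3.1,42,0,0,0,0],
    [3.1,42,0,0,0,0],
    [3.1,42,0,0,0,0]
  ]
}}

```text
t: 4.28
tcp_pos: [0.491, -0.0633, 0.0932]
ee_rot: [[-0.997, 0.073, 0.001], [0.073, 0.997, -0.002], [-0.001, -0.001, -1.0]]
ft_force: [-2.0, -6.2, 7.3]
grip_width: 0.0129
```

Request:
{"method": "apply_moves", "body": {
  "steps": [
    [0.2,3,0,0,0,0],
    [0.4,6,0,0,0,0],
    [0.7,9,0,0,0,0],
    [0.9,12,0,0,0,0],
    [1,14,0,0,0,0],
    [1,14,0,0,0,0],
    [1,14,0,0,0,0]
  ]
}}

```text
t: 4.87
tcp_pos: [0.492, -0.0494, 0.0932]
ee_rot: [[-0.997, 0.073, 0.001], [0.073, 0.997, -0.002], [-0.001, -0.002, -1.0]]
ft_force: [-1.7, -6.3, 7.1]
grip_width: 0.013
```

Request:
{"method": "apply_moves", "body": {
  "steps": [
    [0.1,1.5,0,0,0,0],
    [0.2,3,0,0,0,0],
    [0.2,3,0,0,0,0],
    [0.2,3,0,0,0,0]
  ]
}}

```text
t: 5.2
tcp_pos: [0.4922, -0.0464, 0.0932]
ee_rot: [[-0.997, 0.073, 0.001], [0.073, 0.997, -0.002], [-0.001, -0.002, -1.0]]
ft_force: [-2.4, -7.1, 6.0]
grip_width: 0.0127
```

Request:
{"method": "apply_moves", "body": {
  "steps": [
    [0.1,1,0,0,0,0],
    [0.2,2,0,0,0,0],
    [0.2,2,0,0,0,0],
    [0.2,2,0,0,0,0]
  ]
}}

```text
t: 5.53
tcp_pos: [0.4923, -0.0444, 0.0932]
ee_rot: [[-0.997, 0.073, 0.001], [0.073, 0.997, -0.002], [-0.001, -0.002, -1.0]]
ft_force: [-2.5, -7.3, 7.3]
grip_width: 0.0124
```

Request:
{"method": "apply_moves", "body": {
  "steps": [
    [0.1,1,0,0,0,0],
    [0.2,2,0,0,0,0],
    [0.2,2,0,0,0,0],
    [0.2,2,0,0,0,0]
  ]
}}

```text
t: 5.87
tcp_pos: [0.4925, -0.0425, 0.0932]
ee_rot: [[-0.997, 0.073, 0.001], [0.073, 0.997, -0.002], [-0.001, -0.002, -1.0]]
ft_force: [-3.1, -6.9, 7.7]
grip_width: 0.013
```

Request:
{"method": "apply_moves", "body": {
  "steps": [
    [0.1,1,0,0,0,0],
    [0.2,2,0,0,0,0],
    [0.2,2,0,0,0,0],
    [0.2,2,0,0,0,0]
  ]
}}

```text
t: 6.2
tcp_pos: [0.4926, -0.0406, 0.0932]
ee_rot: [[-0.997, 0.073, 0.001], [0.073, 0.997, -0.002], [-0.001, -0.002, -1.0]]
ft_force: [-2.3, -9.1, 7.6]
grip_width: 0.0129
```

Request:
{"method": "apply_moves", "body": {
  "steps": [
    [0,1,0,0,0,0],
    [0.1,2,0,0,0,0],
    [0.1,2,0,0,0,0],
    [0.1,2,0,0,0,0]
  ]
}}

```text
t: 6.53
tcp_pos: [0.4928, -0.0387, 0.0932]
ee_rot: [[-0.997, 0.073, 0.001], [0.073, 0.997, -0.002], [-0.001, -0.002, -1.0]]
ft_force: [-2.0, -8.9, 7.4]
grip_width: 0.0129
```

Request:
{"method": "apply_moves", "body": {
  "steps": [
    [0.1,1,0,0,0,0],
    [0.2,2,0,0,0,0],
    [0.2,2,0,0,0,0],
    [0.2,2,0,0,0,0]
  ]
}}

```text
t: 6.87
tcp_pos: [0.4929, -0.0367, 0.0932]
ee_rot: [[-0.997, 0.073, 0.001], [0.073, 0.997, -0.002], [-0.001, -0.002, -1.0]]
ft_force: [-3.2, -10.0, 7.1]
grip_width: 0.0127
```

Request:
{"method": "apply_moves", "body": {
  "steps": [
    [0,1,0,0,0,0],
    [0.1,2,0,0,0,0],
    [0.1,2,0,0,0,0],
    [0.1,2,0,0,0,0]
  ]
}}

```text
t: 7.2
tcp_pos: [0.493, -0.0348, 0.0932]
ee_rot: [[-0.997, 0.073, 0.001], [0.073, 0.997, -0.002], [-0.001, -0.002, -1.0]]
ft_force: [-3.2, -9.2, 7.5]
grip_width: 0.0128
```

Request:
{"method": "apply_moves", "body": {
  "steps": [
    [0.1,1,0,0,0,0],
    [0.2,2,0,0,0,0],
    [0.2,2,0,0,0,0],
    [0.2,2,0,0,0,0]
  ]
}}

```text
t: 7.53
tcp_pos: [0.4932, -0.0328, 0.0932]
ee_rot: [[-0.997, 0.073, 0.001], [0.073, 0.997, -0.002], [-0.001, -0.002, -1.0]]
ft_force: [-1.9, -8.5, 8.3]
grip_width: 0.013
```

Request:
{"method": "apply_moves", "body": {
  "steps": [
    [0.1,1,0,0,0,0],
    [0.1,1.5,0,0,0,0],
    [0.1,1.5,0,0,0,0],
    [0.1,1.5,0,0,0,0]
  ]
}}

```text
t: 7.87
tcp_pos: [0.4933, -0.0312, 0.0932]
ee_rot: [[-0.997, 0.073, 0.001], [0.073, 0.997, -0.002], [-0.001, -0.002, -1.0]]
ft_force: [-2.2, -8.5, 7.5]
grip_width: 0.0131
```

Request:
{"method": "apply_moves", "body": {
  "steps": [
    [0.1,1,0,0,0,0],
    [0.1,1.5,0,0,0,0],
    [0.1,1.5,0,0,0,0],
    [0.1,1.5,0,0,0,0]
  ]
}}

```text
t: 8.2
tcp_pos: [0.4934, -0.0296, 0.0932]
ee_rot: [[-0.997, 0.073, 0.001], [0.073, 0.997, -0.002], [-0.001, -0.002, -1.0]]
ft_force: [-2.2, -8.4, 7.7]
grip_width: 0.0131
```

Run:
```python
from h import *
b=grab('side'); d=b
def pr(X):
    p=d['R']@np.array(X)+d['t']; return d['cx']+d['f']*p[0]/p[2],d['cy']+d['f']*p[1]/p[2]
u,v=map(int,pr([.495,.02,.05])); print(u,v)
a=b['image'][v-60:v+60,u-60:u+60]; o=np.load('a.npz')['si'][v-60:v+60,u-60:u+60]
save('e',cv2.resize(np.hstack([o,a]),None,fx=3.3,fy=4,interpolation=cv2.INTER_CUBIC))
P=cloud(b); O=np.load('a.npz')['side']
ax=np.array([.0733,.9973,0]);pe=np.array([.9973,-.0733,0]);c=np.array([.4905,-.037,0])
for nm,Q in(('old',O),('new',P)):
    q=Q.reshape(-1,3);q=q[~np.isnan(q[:,0])];s=(q-c)@ax;p=(q-c)@pe
    for y in np.arange(.09,.15,.01):
        m=(abs(s-y)<.005)&(abs(p)<.008)&(q[:,2]>.02)&(q[:,2]<.08); print(nm,round(y,3),m.sum(),np.round(np.median(q[m][:,2]),4))
```

```text
291 225
old 0.09 23 0.0541
old 0.1 23 0.0546
old 0.11 23 0.0542
old 0.12 20 0.0542
old 0.13 23 0.0544
old 0.14 23 0.0556
new 0.09 23 0.0511
new 0.1 16 0.0483
new 0.11 20 0.0458
new 0.12 16 0.0424
new 0.13 16 0.0404
new 0.14 17 0.0375
```

View pics/e.png

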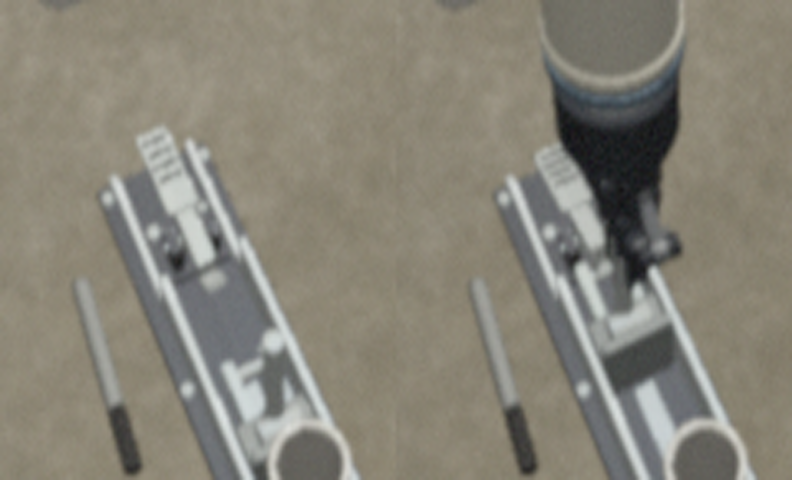

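The right half shows the follower back under the catch, nose up and tail tilted about 0.27 rad. It has not been caught yet, so I'll keep creeping.

```bash
cat > tail.py <<'E'
from h import *
def tail():
    Q=cloud(grab('side'));ax=np.array([.0733,.9973,0]);pe=np.array([.9973,-.0733,0]);c=np.array([.4905,-.037,0])
    q=Q.reshape(-1,3);q=q[~np.isnan(q[:,0])];s=(q-c)@ax;p=(q-c)@pe
    m=(s>.09)&(s<.145)&(abs(p)<.008)&(q[:,2]>.02)&(q[:,2]<.08)
    k=np.polyfit(s[m],q[m][:,2],1); return -k[0],np.polyval(k,.12)
if __name__=='__main__': print('angle,z@.12',tail(),env.observe()['t'])
E
echo
```

```text
(no output)
```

Request:
{"method": "apply_moves", "body": {
  "steps": [
    [0.1,1,0,0,0,0],
    [0.1,1.5,0,0,0,0],
    [0.1,1.5,0,0,0,0],
    [0.1,1.5,0,0,0,0]
  ]
}}

```text
t: 8.58
tcp_pos: [0.4935, -0.028, 0.0932]
ee_rot: [[-0.997, 0.073, 0.001], [0.073, 0.997, -0.002], [-0.001, -0.002, -1.0]]
ft_force: [-2.3, -7.0, 7.5]
grip_width: 0.0129
```

```bash
python3 tail.py
```

```text
angle,z@.12 (np.float64(0.2611418469015207), np.float64(0.04379138148533278)) 8.6333
```

Request:
{"method": "apply_moves", "body": {
  "steps": [
    [0.1,1,0,0,0,0],
    [0.1,1.5,0,0,0,0],
    [0.1,1.5,0,0,0,0],
    [0.1,1.5,0,0,0,0]
  ]
}}

```text
t: 8.97
tcp_pos: [0.4936, -0.0265, 0.0932]
ee_rot: [[-0.997, 0.073, 0.001], [0.073, 0.997, -0.002], [-0.001, -0.002, -1.0]]
ft_force: [-2.4, -7.4, 7.9]
grip_width: 0.0131
```

```bash
python3 tail.py
```

```text
angle,z@.12 (np.float64(0.21090947549309977), np.float64(0.045450379800426044)) 9.0167
```

Request:
{"method": "apply_moves", "body": {
  "steps": [
    [0.1,1,0,0,0,0],
    [0.1,1.2,0,0,0,0],
    [0.1,1.2,0,0,0,0],
    [0.1,1.2,0,0,0,0]
  ]
}}

```text
t: 9.35
tcp_pos: [0.4937, -0.0253, 0.0932]
ee_rot: [[-0.997, 0.073, 0.001], [0.073, 0.997, -0.002], [-0.001, -0.002, -1.0]]
ft_force: [-2.7, -8.1, 7.2]
grip_width: 0.0127
```

```bash
python3 tail.py
```

```text
angle,z@.12 (np.float64(0.17167196403260118), np.float64(0.04741090600184868)) 9.4
```

Request:
{"method": "apply_moves", "body": {
  "steps": [
    [0.1,1,0,0,0,0],
    [0.1,1.2,0,0,0,0],
    [0.1,1.2,0,0,0,0],
    [0.1,1.2,0,0,0,0]
  ]
}}

```text
t: 9.73
tcp_pos: [0.4938, -0.0241, 0.0932]
ee_rot: [[-0.997, 0.073, 0.001], [0.073, 0.997, -0.002], [-0.001, -0.002, -1.0]]
ft_force: [-2.3, -7.5, 8.2]
grip_width: 0.0125
```

```bash
python3 tail.py
```

```text
angle,z@.12 (np.float64(0.011341537252474028), np.float64(0.05468773677553383)) 9.7833
```

Request:
{"method": "apply_moves", "body": {
  "steps": [
    [-0.1,-1,0,0,0,0],
    [-0.1,-2,0,0,0,0],
    [-0.1,-2,0,0,0,0],
    [-0.1,-2,0,0,0,0]
  ]
}}

```text
t: 10.12
tcp_pos: [0.4937, -0.0246, 0.0932]
ee_rot: [[-0.997, 0.075, 0.001], [0.075, 0.997, 0.001], [-0.001, 0.001, -1.0]]
ft_force: [-2.2, 4.3, 8.0]
grip_width: 0.0132
```

```bash
python3 tail.py
```

```text
angle,z@.12 (np.float64(-0.014784941299096844), np.float64(0.05504628590403306)) 10.1667
```

Request:
{"method": "apply_moves", "body": {
  "steps": [
    [0,1,0,0,0,0],
    [0,1,0,0,0,0],
    [0,1,0,0,0,0],
    [0,1,0,0,0,0],
    [0,1,20,0,0,0],
    [0,1,60,0,0,0],
    [0,1,100,0,0,0],
    [0,1,140,0,0,0],
    [0,1,140,0,0,0]
  ],
  "jaw": 60
}}

```text
t: 10.92
tcp_pos: [0.4973, -0.0243, 0.2397]
ee_rot: [[-0.997, 0.074, 0.011], [0.074, 0.997, -0.001], [-0.011, 0.0, -1.0]]
ft_force: [1.3, -0.3, 0.9]
grip_width: 0.0602
```

```bash
python3 tail.py
python3 - <<'E'
from h import *
d=grab('top');P=cloud(d);v,u=np.mgrid[:400,:640]
box=(u>285)&(u<440)&(v>205)&(v<280)
c=np.array([.4905,-.037,0]);ax=np.array([.0733,.9973,0]);pe=np.array([.9973,-.0733,0])
q=P[box];q=q[~np.isnan(q[:,0])];s=(q-c)@ax;p=(q-c)@pe
m=(abs(p)<.02)&(s>-.06)&(s<.03)&(abs(q[:,2]-.059)<.006); print('face top s,p range',s[m].min(),s[m].max(),p[m].min(),p[m].max())
save('f',cv2.resize(d['image'][205:290,285:440],None,fx=5,fy=5,interpolation=cv2.INTER_CUBIC))
print(env.observe()['ft_force'])
E
```

```text
angle,z@.12 (np.float64(-0.020149848127030315), np.float64(0.05449935439276205)) 10.9667Traceback (most recent call last):
  File "<stdin>", line 6, in <module>
    return umr_minimum(a, axis, None, out, keepdims, initial, where)
ValueError: zero-size array to reduction operation minimum which has no identity
```

Request:
{"method": "apply_moves", "body": {
  "steps": [
    [18,331,0,0,0,-0.125],
    [18,331,0,0,0,-0.25],
    [18,331,0,0,0,-0.375],
    [18,331,0,0,0,-0.5],
    [18,331,0,0,0,-0.625],
    [18,331,0,0,0,-0.75],
    [18,331,0,0,0,-0.875],
    [18,331,0,0,0,-1.0],
    [18,331,0,0,0,-1.125],
    [18,331,0,0,0,-1.25],
    [18,331,0,0,0,-1.375],
    [18,331,0,0,0,-1.5],
    [18,331,0,0,0,-1.571],
    [18,331,0,0,0,-1.571],
    [18,331,0,0,0,-1.571],
    [18,331,0,0,0,-1.571]
  ],
  "jaw": 85
}}

```text
t: 12.35
tcp_pos: [0.5107, 0.3065, 0.2306]
ee_rot: [[0.072, 0.997, -0.002], [0.997, -0.072, -0.001], [-0.002, -0.002, -1.0]]
ft_force: [0.4, 1.0, -0.6]
grip_width: 0.0848
```

```bash
python3 tail.py
python3 - <<'E'
from h import *
d=grab('top');P=cloud(d);v,u=np.mgrid[:400,:640]
box=(u>285)&(u<440)&(v>205)&(v<280)
c=np.array([.4905,-.037,0]);ax=np.array([.0733,.9973,0]);pe=np.array([.9973,-.0733,0])
q=P[box];q=q[~np.isnan(q[:,0])];s=(q-c)@ax;p=(q-c)@pe
m=(abs(p)<.02)&(s>-.06)&(s<.03)&(abs(q[:,2]-.059)<.006); print('face top s,p range',len(s[m]),np.percentile(s[m],[0,5,50,95,100]))
save('f',cv2.resize(d['image'][205:290,285:440],None,fx=5,fy=5,interpolation=cv2.INTER_CUBIC))
b=grab('side'); Q=cloud(b)
m=(abs(Q[...,2]-.074)<.004)&(abs(Q[...,0]-.513)<.04)&(abs(Q[...,1]-.306)<.04); q=Q[m][:,:2].astype(np.float32); print('spare side',len(q),cv2.minEnclosingCircle(q) if len(q) else 0)
o=env.observe();print(o['ft_force'],o['tcp_pos'],o['ee_rot'])
E
```

```text
angle,z@.12 (np.float64(-0.0026278081649092422), np.float64(0.054871071859916534)) 12.4
face top s,p range 104 [-0.01329914 -0.01248268 -0.00552784  0.01012552  0.01952693]
spare side 114 ((0.5081897974014282, 0.30559784173965454), 0.028296587988734245)
[-0.97293547  0.462984    0.55204593] [0.5111224  0.30674924 0.23154153] [[ 7.28083936e-02  9.97345445e-01 -1.00069130e-03]
 [ 9.97345716e-01 -7.28090224e-02 -6.06949319e-04]
 [-6.78197494e-04 -9.53844175e-04 -9.99999315e-01]]
```

View pics/f.png

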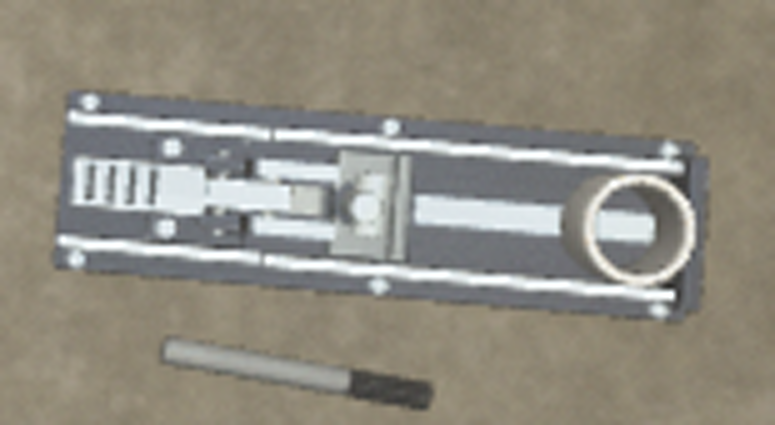

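The follower is caught (tail level, face at rail y −13 mm), leaving an 80 mm gap. Next I'll pick up the spare.

Request:
{"method": "apply_moves", "body": {
  "steps": [
    [0,-1,-35,0,0,0],
    [0,-1,-70,0,0,0],
    [0,-1,-105,0,0,0],
    [0,-1,-140,0,0,0],
    [0,-1,-165,0,0,0],
    [0,-1,-180,0,0,0],
    [0,-1,-189,0,0,0],
    [0,-1,-189,0,0,0],
    [0,-1,-189,0,0,0]
  ]
}}

```text
t: 13.25
tcp_pos: [0.5116, 0.306, 0.0435]
ee_rot: [[0.074, 0.997, -0.0], [0.997, -0.074, -0.0], [-0.0, -0.0, -1.0]]
ft_force: [-0.2, -0.2, -0.2]
grip_width: 0.0851
```

Request:
{"method": "apply_moves", "body": {
  "steps": [
    [0,0,0,0,0,0],
    [0,0,0,0,0,0],
    [0,0,0,0,0,0],
    [0,0,0,0,0,0],
    [0,0,0,0,0,0],
    [0,0,0,0,0,0],
    [0,0,0,0,0,0]
  ],
  "jaw": 45,
  "squeeze": 35
}}

```text
t: 13.83
tcp_pos: [0.5121, 0.3064, 0.0447]
ee_rot: [[0.074, 0.997, 0.002], [0.997, -0.074, 0.001], [0.001, 0.002, -1.0]]
ft_force: [-0.8, -0.2, 5.7]
grip_width: 0.051
```

Request:
{"method": "apply_moves", "body": {
  "steps": [
    [0,0,10,0,0,0],
    [0,0,30,0,0,0],
    [0,0,65,0,0,0],
    [0,0,100,0,0,0],
    [0,0,135,0,0,0],
    [0,0,160,0,0,0],
    [-2,-30,160,0,0,0],
    [-4,-65,160,0,0,0],
    [-7,-100,160,0,0,0],
    [-9,-140,160,0,0,0],
    [-12,-180,160,0,0,0],
    [-15,-220,160,0,0,0],
    [-17,-260,160,0,0,0],
    [-20,-300,160,0,0,0],
    [-22,-340,160,0,0,0],
    [-24,-370,160,0,0,0],
    [-26,-390,160,0,0,0],
    [-26,-401,160,0,0,0],
    [-26,-401,160,0,0,0],
    [-26,-401,160,0,0,0]
  ]
}}

```text
t: 15.5
tcp_pos: [0.4853, -0.095, 0.2037]
ee_rot: [[0.075, 0.997, 0.0], [0.997, -0.075, 0.0], [0.0, 0.0, -1.0]]
ft_force: [0.2, 0.9, -2.2]
grip_width: 0.0509
```

Request:
{"method": "apply_moves", "body": {
  "steps": [
    [0,0,-20,0,0,0],
    [0,0,-40,0,0,0],
    [0,0,-55,0,0,0],
    [0,0,-55,0,0,0],
    [0,0,-55,0,0,0],
    [0,0,-55,0,0,0]
  ]
}}

```text
t: 16.0
tcp_pos: [0.4861, -0.0943, 0.1491]
ee_rot: [[0.073, 0.997, 0.001], [0.997, -0.073, -0.0], [0.0, 0.001, -1.0]]
ft_force: [0.5, -0.1, -1.8]
grip_width: 0.0517
```

```bash
python3 tail.py
python3 - <<'E'
from h import *
b=grab('side'); d=b
p=d['R']@np.array([.486,-.095,.08])+d['t']; u=int(d['cx']+d['f']*p[0]/p[2]); v=int(d['cy']+d['f']*p[1]/p[2]); print(u,v)
save('g',cv2.resize(b['image'][v-60:v+60,u-75:u+75],None,fx=5,fy=5,interpolation=cv2.INTER_CUBIC))
o=env.observe();print(o['ft_force'],o['tcp_pos'],o['ee_rot'],o['grip_width'])
E
```

```text
angle,z@.12 (np.float64(-0.02016509384736996), np.float64(0.05506529731139161)) 16.05
312 257
[-0.51724507 -0.32702158 -3.11611466] [ 0.48627263 -0.09472094  0.14943465] [[ 7.33197647e-02  9.97306711e-01  1.88034805e-03]
 [ 9.97308475e-01 -7.33193746e-02 -2.75677457e-04]
 [-1.37069036e-04  1.89549965e-03 -9.99998194e-01]] 0.05114663562755338
```

View pics/g.png

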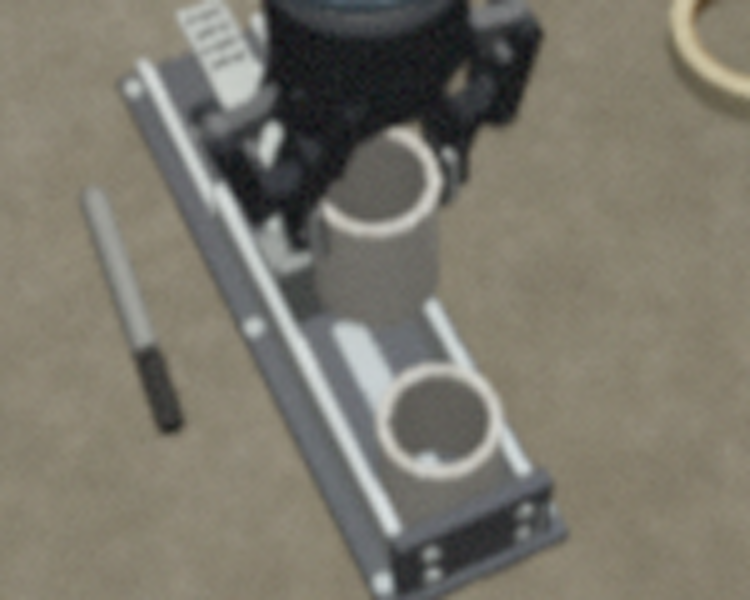

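The crop shows the held bushing upright over the gap, with its rim centred at about (380,182). The loaded rim is centred at about (439,420). I'll compare their offsets across the track.

Run:
```python
from h import *
d=grab('side')
def at(cx,cy,z):
    u=237+(cx+.5)/5-.5; v=197+(cy+.5)/5-.5
    r=d['R'].T@np.array([(u-d['cx'])/d['f'],(v-d['cy'])/d['f'],1]); o=-d['R'].T@d['t']
    return o+r*(z-o[2])/r[2]
ax=np.array([.0733,.9973,0]);pe=np.array([.9973,-.0733,0])
# ring extremes: held L(319..442), bottom 235 ; loaded L 377 R 503 T 363 B 478
h=at((318+442)/2,182,.179); l=at((376+503)/2,420,.083)
wn=[at(215,190,.043),at(393,530,.043)]; wf=[at(430,305,.043),at(525,472,.043)]
print(h,l,(h-l)@ax,(h-l)@pe)
print('walls pe rel loaded',[(w-l)@pe for w in wn],[(w-l)@pe for w in wf])
```

```text
[ 0.48704977 -0.09841296  0.179     ] [ 0.47988139 -0.15782089  0.083     ] 0.05977297497143574 0.002794427825870733
walls pe rel loaded [np.float64(-0.03288990690646336), np.float64(-0.031040233028028594)] [np.float64(0.030550503475583107), np.float64(0.03124611440867773)]
```

Request:
{"method": "apply_moves", "body": {
  "steps": [
    [-1,0,-20,0,0,0],
    [-1,0,-38,0,0,0],
    [-1,0,-50,0,0,0],
    [-1,0,-56,0,0,0],
    [-1,0,-60,0,0,0],
    [-1,0,-64,0,0,0],
    [-1,0,-66,0,0,0],
    [-1,0,-66,0,0,0],
    [-1,0,-66,0,0,0]
  ]
}}

```text
t: 16.9
tcp_pos: [0.4847, -0.0951, 0.0827]
ee_rot: [[0.074, 0.997, 0.001], [0.997, -0.074, -0.0], [-0.0, 0.001, -1.0]]
ft_force: [0.2, 0.4, -2.7]
grip_width: 0.0509
```

Request:
{"method": "apply_moves", "body": {
  "steps": [
    [0,0,-5,0,0,0],
    [0,0,-10,0,0,0],
    [0,0,-15,0,0,0],
    [0,0,-20,0,0,0],
    [0,0,-24,0,0,0],
    [0,0,-26,0,0,0],
    [0,0,-26,0,0,0],
    [0,0,-26,0,0,0]
  ]
}}

```text
t: 17.57
tcp_pos: [0.4843, -0.095, 0.0561]
ee_rot: [[0.074, 0.997, -0.0], [0.997, -0.074, 0.0], [0.0, -0.0, -1.0]]
ft_force: [0.4, -0.6, -2.8]
grip_width: 0.0512
```

Request:
{"method": "apply_moves", "body": {
  "steps": [
    [0,0,-1,0,0,0],
    [0,0,-2,0,0,0],
    [0,0,-3,0,0,0],
    [0,0,-3,0,0,0],
    [0,0,-3,0,0,0]
  ]
}}

```text
t: 17.98
tcp_pos: [0.4844, -0.0951, 0.0533]
ee_rot: [[0.074, 0.997, -0.0], [0.997, -0.074, -0.0], [-0.0, -0.0, -1.0]]
ft_force: [0.2, -0.4, -2.6]
grip_width: 0.0513
```

Request:
{"method": "apply_moves", "body": {
  "steps": [
    [0,0,-0.5,0,0,0],
    [0,0,-1,0,0,0],
    [0,0,-1.5,0,0,0],
    [0,0,-1.5,0,0,0]
  ]
}}

```text
t: 18.32
tcp_pos: [0.4845, -0.0951, 0.0527]
ee_rot: [[0.074, 0.997, 0.0], [0.997, -0.074, -0.0], [-0.0, 0.0, -1.0]]
ft_force: [-4.5, -0.6, 13.3]
grip_width: 0.051
```

Request:
{"method": "apply_moves", "body": {
  "steps": [
    [0,0,0.7,0,0,0],
    [0,0,0.7,0,0,0],
    [0,0,0.7,0,0,0],
    [0,0,0.7,0,0,0],
    [0,0,0.7,0,0,0],
    [0,0,0.7,0,0,0],
    [0,0,0.7,0,0,0]
  ],
  "jaw": 80
}}

```text
t: 18.9
tcp_pos: [0.4844, -0.095, 0.0524]
ee_rot: [[0.074, 0.997, -0.0], [0.997, -0.074, 0.0], [0.0, -0.0, -1.0]]
ft_force: [-0.5, 0.1, -0.1]
grip_width: 0.0799
```

Request:
{"method": "apply_moves", "body": {
  "steps": [
    [0,0,15,0,0,0],
    [0,0,40,0,0,0],
    [0,0,80,0,0,0],
    [0,0,120,0,0,0],
    [0,0,150,0,0,0],
    [0,40,150,0,0,0],
    [3,80,150,0,0,0],
    [6,120,150,0,0,0],
    [9,160,150,0,0,0],
    [13,180,150,0,0,0],
    [13,180,150,0,0,0],
    [13,180,150,0,0,0],
    [13,180,150,0,0,0]
  ],
  "jaw": 0
}}

```text
t: 19.98
tcp_pos: [0.497, 0.0845, 0.2022]
ee_rot: [[0.073, 0.997, -0.001], [0.997, -0.073, -0.0], [-0.001, -0.001, -1.0]]
ft_force: [-0.2, -1.1, -0.2]
grip_width: 0.0
```

```bash
python3 tail.py
python3 - <<'E'
from h import *
d=grab('top');P=cloud(d)
c=np.array([.4905,-.037,0]);ax=np.array([.0733,.9973,0]);pe=np.array([.9973,-.0733,0])
s=(P-c)@ax;p=(P-c)@pe
m=(abs(P[...,2]-.082)<.006)&(s<-.02)&(s>-.15)&(abs(p)<.04)
for n,k in(('loaded',m&(s<-.0915)),('spare',m&(s>-.0895))):
    print(n,cv2.minEnclosingCircle(np.stack([s[k],p[k]],1).astype(np.float32)),P[k][:,2].mean())
save('i',np.vstack([cv2.resize(d['image'][205:290,285:440],(620,340),interpolation=cv2.INTER_CUBIC),cv2.resize(grab('side')['image'][170:290,220:440],(620,250),interpolation=cv2.INTER_CUBIC)]))
o=env.observe();print(o['ft_force'],o['tcp_pos'],o['ee_rot'],o['grip_width'])
E
```

```text
angle,z@.12 (np.float64(0.0037707991764504754), np.float64(0.05451925536396062)) 20.0333
loaded ((-0.11906570196151733, 0.0012916020350530744), 0.026730574667453766) 0.08139312239454533
spare ((-0.05840365216135979, -0.0001855354057624936), 0.026311498135328293) 0.08173732296994578
[-0.00723246 -0.17578406 -0.0437612 ] [0.49720331 0.08390942 0.20238662] [[ 7.53189502e-02  9.97159433e-01 -3.47117235e-04]
 [ 9.97159468e-01 -7.53190231e-02 -2.01993842e-04]
 [-2.27564596e-04 -3.30917274e-04 -9.99999919e-01]] -0.00019212769467286193
```

View pics/i.png

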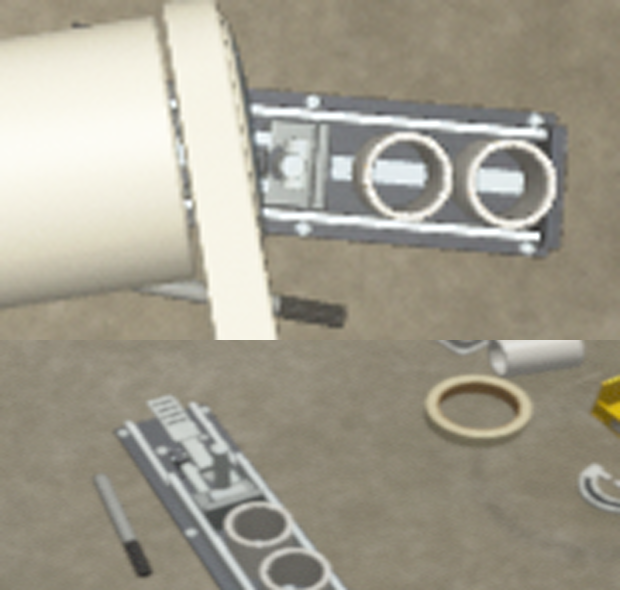

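Top and side views show both bushings upright in the track, the follower still caught, and the tail level. Now I'll press the tail plate.

Request:
{"method": "apply_moves", "body": {
  "steps": [
    [2,4,-35,0,0,0],
    [2,4,-70,0,0,0],
    [2,4,-105,0,0,0],
    [2,4,-130,0,0,0],
    [2,4,-140,0,0,0],
    [2,4,-140,0,0,0],
    [2,4,-140,0,0,0]
  ]
}}

```text
t: 20.72
tcp_pos: [0.4997, 0.0885, 0.0629]
ee_rot: [[0.075, 0.997, -0.0], [0.997, -0.075, -0.0], [-0.0, -0.0, -1.0]]
ft_force: [1.2, -0.2, -0.1]
grip_width: 0.0001
```

Request:
{"method": "apply_moves", "body": {
  "steps": [
    [0,0,-2,0,0,0],
    [0,0,-4,0,0,0],
    [0,0,-6,0,0,0],
    [0,0,-8,0,0,0],
    [0,0,-10,0,0,0],
    [0,0,-12,0,0,0],
    [0,0,-14,0,0,0],
    [0,0,-14,0,0,0]
  ]
}}

```text
t: 21.38
tcp_pos: [0.4996, 0.0892, 0.0485]
ee_rot: [[0.074, 0.997, 0.001], [0.997, -0.074, 0.0], [0.0, 0.001, -1.0]]
ft_force: [1.0, -0.2, 1.5]
grip_width: -0.0001
```

```bash
python3 tail.py
```

```text
angle,z@.12 (np.float64(-0.5143316809538301), np.float64(0.06348859102188524)) 21.4333
```

Request:
{"method": "apply_moves", "body": {
  "steps": [
    [0,0,-2,0,0,0],
    [0,0,-4,0,0,0],
    [0,0,-6,0,0,0],
    [0,0,-8,0,0,0],
    [0,0,-10,0,0,0],
    [0,0,-11,0,0,0],
    [0,0,-11,0,0,0],
    [0,0,-11,0,0,0]
  ]
}}

```text
t: 22.1
tcp_pos: [0.4993, 0.089, 0.0374]
ee_rot: [[0.074, 0.997, -0.0], [0.997, -0.074, 0.0], [0.0, -0.0, -1.0]]
ft_force: [-1.0, 3.2, 1.6]
grip_width: -0.0
```

```bash
cat > chk.py <<'E'
from h import *
d=grab('top');P=cloud(d)
c=np.array([.4905,-.037,0]);ax=np.array([.0733,.9973,0]);pe=np.array([.9973,-.0733,0])
s=(P-c)@ax;p=(P-c)@pe
m=(abs(P[...,2]-.082)<.006)&(s<-.02)&(s>-.15)&(abs(p)<.03)
print('rims s',np.percentile(s[m],[0,2,98,100]))
m=(P[...,2]>.12)&(P[...,2]<.135)&(abs(p)<.015)&(s<.04)&(s>-.06); print('post s',np.median(s[m]) if m.any() else None)
print(env.observe()['ft_force'],env.observe()['tcp_pos'],env.observe()['t'])
E
python3 chk.py
```

```text
rims s [-0.14389049 -0.14297069 -0.04230829 -0.04075969]
post s -0.014794348328938048
[1.10471145 3.00750631 1.19747391] [0.49940302 0.08903696 0.03749869] 22.15
```

It has released: the rear rim is at −0.041 and the post at −0.015, which matches a draw-back of 52 mm. I'll lift off.

Request:
{"method": "apply_moves", "body": {
  "steps": [
    [0,0,5,0,0,0],
    [0,0,12,0,0,0],
    [0,0,25,0,0,0],
    [0,0,60,0,0,0],
    [0,0,100,0,0,0],
    [0,0,140,0,0,0],
    [0,40,180,0,0,0],
    [0,80,200,0,0,0],
    [0,120,200,0,0,0],
    [0,160,200,0,0,0],
    [0,200,200,0,0,0],
    [0,200,200,0,0,0],
    [0,200,200,0,0,0]
  ]
}}

```text
t: 23.23
tcp_pos: [0.499, 0.2914, 0.2379]
ee_rot: [[0.071, 0.998, 0.0], [0.998, -0.071, 0.0], [0.0, 0.0, -1.0]]
ft_force: [-0.4, -1.0, -0.1]
grip_width: 0.0
```

```bash
python3 tail.py; python3 chk.py
python3 - <<'E'
from h import *
d=grab('top');P=cloud(d)
c=np.array([.4905,-.037,0]);ax=np.array([.0733,.9973,0]);pe=np.array([.9973,-.0733,0])
s=(P-c)@ax;p=(P-c)@pe
m=(abs(P[...,2]-.082)<.006)&(s<-.02)&(s>-.15)&(abs(p)<.03)
for n,k in(('loaded',m&(s<-.095)),('spare',m&(s>-.091))): print(n,p[k].min(),p[k].max(),P[k][:,2].mean())
save('j',cv2.resize(d['image'][205:290,285:440],None,fx=4,fy=4,interpolation=cv2.INTER_CUBIC))
E
```

```text
angle,z@.12 (np.float64(-0.007822474726925367), np.float64(0.05491443986895945)) 23.2833
rims s [-0.14368132 -0.14264065 -0.04285741 -0.04081043]
post s -0.01477785083682281
[-0.17757778 -0.78294874  0.69453719] [0.49890449 0.28833978 0.23743868] 23.3333
loaded -0.024329312970582665 0.025776562610476533 0.08137585447906326
spare -0.026188086228079933 0.02546423620144574 0.08176627670668152
```

View pics/j.png

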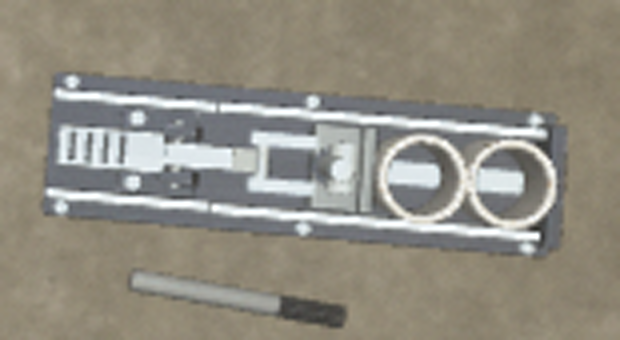

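The picture shows both bushings in contact, rims at (423,177) and (513,182), with the follower closed on them and the marker where it was. I'm handing in.

```bash
python3 -c "
from rig import env
print(env.finish_job())"
```

```text
the job is handed in; nothing more can be done
None
```

The spare bushing is in the track behind the first one, with the follower closed on both. I handed the job in at about 23 s; no verdict was given.

- **Pull:** I drew the follower back by its post in small steps until the catch dropped in, at about 80 mm. The force stayed at 10 N or less and I saw no sign of the buffer being pressed. Before letting go, I pushed lightly the other way to confirm the catch was holding.
- **Loading:** I lowered the bushing upright until it touched the floor and released it there, 58 mm before the track origin.
- **Release:** I pressed the tail plate down about 17 mm. The readings showed less than 2 N.

**Last checks:** The spare's axis is about 67 mm before the origin and the first bushing is at the stop. Both stand upright, centred to about 1 mm. The follower's draw-back is about 52 mm, the catch is back at rest, the arm is clear, and the marker looks unmoved. The micrometer was not rechecked at the end, but nothing went near it.

**One disagreement:** While the bushing hung over the gap, the side camera put it about 3 mm off the track's centre line, and the top camera put it on it. I shifted it 1 mm and it went in without touching the walls.

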